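Empty the tumbling pot and start its brake bolt

TASK

Empty the steel tumbling pot: swing it over by its red grip until all four tan rubber lugs have fallen into the catch tray below it, then swing it back fully upright. Then start the brake bolt with its crank: turn backward (counter-clockwise seen from above) until the yellow-headed bolt drops off its thread, stop there, then turn forward (clockwise) one full turn from the drop. Finish like that, still holding the crank's black grip between the fingers, the other things on the bench left undisturbed.

Things in the scene. Friction and masses are not known exactly. Their poses are not given: they have to be found in the camera images.
- stand: Fixed stand: grey base plate 170 x 470 x 8 mm with the pot between two green cheeks, the aluminium catch tray below it and, at its -y end, the threaded boss of the brake. Origin on the bench below the pot's pivot; its x points away from the lever side (the robot's side), y to the side the pot pours to, z up. Position varies by some 18 cm, yaw -0.3 to 0.12
- pivot (a point): Centre of the pot's tilting axis, 150 mm above the bench; the axis runs along the stand's x
- pot (a joint): Tilt of the steel pot (108 mm across the mouth, 84 mm at the foot, 4 mm wall, 95 mm tall, open top), rad: 0 = upright, against its stop; grows as the mouth swings to the stand's +y; far stop at 2.7 (mouth steeply down, so that everything slides out). Stays where it is left (0.15 N m friction)
- pot_grip (a point): Middle of the pot's red grip: sleeve 16 mm across, 60 mm long, along the stand's x, spinning freely, so the hand need not turn; take it from above. On a lever 85 mm from the tilting axis, 118 mm to -x of the pivot (stand's axes). Pot upright: the lever leans 76 degrees from vertical to -y (grip 82 mm to -y, 21 mm above the pivot); it swings over the top to +y with the pot, by the same angle
- tray_mid (a point): Middle of the catch tray's floor (axes as the stand): inside 106 mm along x, 224 mm along y, walls 50 mm tall
- lug0: One of four tan rubber heel lugs, 24 x 20 x 16 mm, 10 to 25 g, in the pot at the start; origin in the centre of its underside as built
- lug1: One of four tan rubber heel lugs, 24 x 20 x 16 mm, 10 to 25 g, in the pot at the start; origin in the centre of its underside as built
- lug2: One of four tan rubber heel lugs, 24 x 20 x 16 mm, 10 to 25 g, in the pot at the start; origin in the centre of its underside as built
- lug3: One of four tan rubber heel lugs, 24 x 20 x 16 mm, 10 to 25 g, in the pot at the start; origin in the centre of its underside as built
- crank_axis (a point): Point on the vertical axis of the brake crank and bolt, 100 mm above the bench; 30 mm to -x and 200 mm to -y of the pivot in the stand's frame. The crank turns at this fixed height
- crank (a joint): Turn of the crank, rad: grows counter-clockwise from above (backward), falls clockwise (forward). At 0 its arm points along the stand's +x. Starts between -3.2 and -1.6; the thread's start (the drop) is met somewhere between -0.8 and 0.8, different every time. Limits -12.5 and 5; light friction (0.04 N m), stays where it is left
- crank_sleeve: The crank's black upright grip: sleeve 16 mm across, 58 mm tall, its centre (this origin) 139.5 mm above the bench, top at 168.5 mm, 60 mm from the crank axis; it spins freely on its pin, so the hand can carry it round the full circle without turning. The steel arm below it is 22 mm wide, its top 107 mm above the bench
- bolt (a joint): Height of the bolt, m, riding on its thread by its own weight; it is keyed in the crank's hub, turns with the crank and slides in it (the crank stays at its height). Turned backward it climbs the topmost flight, up to about 0.012, and drops to 0 as it passes the thread's start; from there each turn forward lowers it 12 mm. Lowest -0.03
- bolt_top (a point): Top of the bolt's yellow head (26 mm across, 14 mm thick) on the crank axis, above the crank's hub: 142 mm above the bench when joint bolt is 0, rises and falls with it
- teal_last: Bystander: teal plastic shoe last, about 240 x 72 x 108 mm
- white_shoe: Bystander: white shoe, about 270 x 90 x 105 mm
- hammer: Bystander: hammer
- pink_spool: Bystander: pink thread spool, 52 mm across, 80 mm tall
- cement_jar: Bystander: amber jar, 70 mm across, 90 mm tall
- insoles: Bystander: stack of four tan insoles, about 240 x 84 x 16 mm
- mug: Bystander: blue mug, 80 mm across, 90 mm tall

How it is judged (in metres and radians):
On the way, in this order (a step that is already met when the one before it is completed fails the run):
1. the pot is tipped and all four lugs lie in the catch tray (value of joint pot above 1.2 rad and x of lug0 in the frame of tray_mid between -0.056 and 0.056 m and y of lug0 in the frame of tray_mid between -0.115 and 0.115 m and height (world z) of each of lug0, lug1, lug2, lug3 below 0.06 m and x of lug1 in the frame of tray_mid between -0.056 and 0.056 m and y of lug1 in the frame of tray_mid between -0.115 and 0.115 m and x of lug2 in the frame of tray_mid between -0.056 and 0.056 m and y of lug2 in the frame of tray_mid between -0.115 and 0.115 m and x of lug3 in the frame of tray_mid between -0.056 and 0.056 m and y of lug3 in the frame of tray_mid between -0.115 and 0.115 m), for 0.2 s.
2. the emptied pot stands upright again (value of joint pot below 0.12 rad and x of lug0 in the frame of tray_mid between -0.056 and 0.056 m and y of lug0 in the frame of tray_mid between -0.115 and 0.115 m and height (world z) of each of lug0, lug1, lug2, lug3 below 0.06 m and x of lug1 in the frame of tray_mid between -0.056 and 0.056 m and y of lug1 in the frame of tray_mid between -0.115 and 0.115 m and x of lug2 in the frame of tray_mid between -0.056 and 0.056 m and y of lug2 in the frame of tray_mid between -0.115 and 0.115 m and x of lug3 in the frame of tray_mid between -0.056 and 0.056 m and y of lug3 in the frame of tray_mid between -0.115 and 0.115 m), for 0.2 s.
3. turned backward, the bolt has dropped off the thread's start (value of joint crank above -1.1 rad and value of joint bolt between -0.003 and 0.004 m), for 0.1 s.
At the end, for the whole second after the job is handed in: All four lugs in the catch tray; pot upright (under 0.12 rad); the bolt, dropped by turning backward, has been turned forward one turn from the drop (joint bolt -9.5 to -14.5 mm: one turn, give or take a fifth); crank still; fingers holding its black grip (over 6 N) (all of step 2 and value of joint bolt between -0.0145 and -0.0095 m and value of joint crank between -8.8 and -4 rad and contact force between the fingers and crank_sleeve above 6 N and velocity of joint crank between -0.15 and 0.15 rad/s); the arm keeps its last pose, push and grip.
It fails at once if a bystander moved more than 30 mm (distance of any of teal_last, white_shoe, hammer, pink_spool, cement_jar, insoles, mug from where it was at the start of the episode above 0.03 m).
It fails at once if the crank went on backward well past the drop (a third of a turn or more) (value of joint crank above 2.9 rad).
It fails at once if the bolt was screwed in one and a half turns or more (value of joint bolt below -0.018 m).
It also fails if it takes over 72 s, if anything falls off the work surface, if the arm or the gripper's body presses on something with over 40 N, if the wrist force passes 120 N, or if a joint passes its speed limit or range.

ROBOT

A 7-joint arm with a two-finger parallel gripper is mounted at the origin on the work surface. World frame = base frame: x ahead of the robot, y to its left, z up, the work surface at z = 0. Lengths are in mm, angles in rad, forces in N, time in s.
With the tool pointing down it reaches from about 400 to 875 mm from the base axis. Payload 4.4 kg.
Tool frame: the origin (TCP) lies midway between the tips of the shut fingers; the grasp point (between the pads) lies 19 mm behind it (ctrl.grip_point_offset is the distance from the TCP to the grasp point, in mm); z points along the fingers, y is the line along which they close (so a half turn about z gives the same grasp; the last joint's range is limited). The gripper opens to 85 mm and grips with 20 to 120 N. Pads are 22 mm wide; open, the fingers measure 114 mm over their backs; the gripper's body (76 mm by 85 mm) begins 54 mm behind the grasp point. The pads swing forward as they close: fully open they stand 13 mm farther back than shut.
Start: joints at [-1.347, 0.628, 0.038, 1.517, -0.027, 0.996, -0.02], TCP at [185.72, 622.917, 231.313] pointing down, gripper open.
Joint ranges: [-3.06, 3.06], [-0.37, 2.12], [-1.25, 1.32], [0.18, 2.47], [-1.1, 4.24], [0.23, 1.98], [-2.94, 2.94]. Speed limits (rad/s): [2.57, 2.57, 3.14, 3.14, 3.14, 3.14, 3.14].

INTERFACE

Orientations are given as [roll, pitch, yaw] about the fixed x, y, z axes, in that order (R = Rz(yaw) Ry(pitch) Rx(roll)).
In Python, from cell import ctrl gives the robot as it stands.
- The arm moves only by the shell command python3 nudge.py 'ROWS'. ROWS is a JSON list of rows, 1 to 12 of them, each of 7 numbers: dx, dy, dz in mm, then a rotation vector rx, ry, rz in rad, then the finger opening in mm; each row shifts and turns the commanded pose from where the row before left it, along the tool's axes as they then stand; what a row does not reach is not made up. A row lasts 1/10 s, in which the tool goes at most 50 mm and 0.15 rad, less where a joint would pass 70% of its speed; a pose out of reach is approached as far as the arm can. The fingers move at their own pace and stop on an object; the grip force is fixed at half the most. Time passes only in rows, so rows that do not move let the fingers close. It prints the time, the measured TCP pose, the force, the opening and the grip force at its end.
- ctrl.read_state(): the state, without advancing time (a new reading comes with each control period).
- ctrl.get_image(name): name is "side" or "top"; returns the picture (400x640x3 uint8, blue, green, red); there is no depth.
- ctrl.calibration(name): a dict with "fx", "fy", "cx", "cy" (pixels), "rvec" (rotation vector, rad) and "tvec" (3), from world to camera coordinates, as OpenCV has them. Camera axes: x right, y down, z forward; pixel columns grow to the right and rows downward; lengths in mm; the calibration is good to about 2 mm. A picture is of the moment at which its call begins. calibration takes no time and is no camera call.
- ctrl.finish_job(): hands the job in; it is judged then, once.
The state is a dict: "clock": time; "qpos": joint angles; "qd": joint speeds; "tau": joint torques, N m; "eef_pos": TCP position; "tool_rot": TCP orientation; "force": force on the tool from outside, world axes, zero at the start; "torque": the same for the moment, N m; "width": finger opening in mm; "gripper_force": force on a finger pad.
Only numpy, scipy, OpenCV 4.12 (cv2) and the standard library are available. Lean on these libraries where they do the work, as an engineer would, in place of code of your own. Each camera call takes 0.05 s, during which the arm holds its last target. There are 200 camera calls.

## Working session

There is one attempt and no reset: what is moved stays moved. The work goes in short steps, Python scripts to look and compute and a shell command to move; the robot and the scene stay as the last step left them, time stands still between calls to the robot, and variables do not carry over. Pictures are saved under pics/ and viewed, at most 10 in all, crops included, and the job is handed in when it is done.

```bash
ls; mkdir -p pics
python3 - <<'E'
from cell import ctrl
import cv2,numpy as np
for n in("side","top"):
    cv2.imwrite(f"pics/{n}0.png",ctrl.get_image(n)); c=ctrl.calibration(n); R=cv2.Rodrigues(np.array(c["rvec"],float))[0]; print(n,c,-R.T@np.array(c["tvec"]).ravel())
s=ctrl.read_state();print(s["eef_pos"],s["tool_rot"],s["clock"],ctrl.grip_point_offset)
E
```

```text
cell.py
nudge.py
pics
side {'fx': 398.60545336246366, 'fy': 398.60545336246366, 'cx': 321.78017734367023, 'cy': 199.19936693224304, 'rvec': array([ 2.19455214, -0.41144806,  0.1694334 ]), 'tvec': array([-536.82902307,  215.97792423, 1302.80919084])} [  208.30417389 -1039.14871884   953.37451339]
top {'fx': 394.4609223949964, 'fy': 394.4609223949964, 'cx': 317.6162868991798, 'cy': 201.30641994855347, 'rvec': array([ 2.15343511, -2.15824178,  0.13783397]), 'tvec': array([   2.6096455 ,  593.89144967, 1619.03172436])} [ 383.59489417    2.22648151 1681.31721833]
[185.57618941 622.37532272 230.49049163] [-3.13989976e+00  5.02445730e-05  2.85173820e+00] 0.1 18.700000000000003
```

View pics/side0.png

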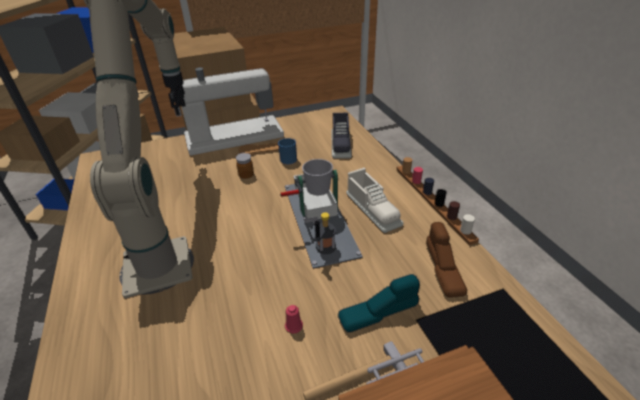

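View pics/top0.png

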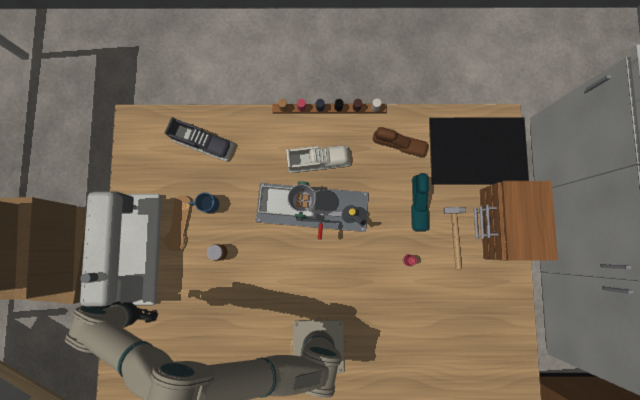

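The side view shows the red grip near (290,193), the yellow head near (325,217) and the dark crank grip near (318,230). In the top view the red grip is near (320,231), the yellow head near (352,212) and the stand plate spans about (257–368, 185–231). I'll enlarge both areas.

Run:
```python
import cv2
a=cv2.imread("pics/top0.png")[175:245,245:385];b=cv2.imread("pics/side0.png")[150:275,265:375]
cv2.imwrite("pics/topc.png",cv2.resize(a,None,fx=5.5,fy=5.5,interpolation=cv2.INTER_CUBIC))
cv2.imwrite("pics/sidec.png",cv2.resize(b,None,fx=4.8,fy=4.8,interpolation=cv2.INTER_CUBIC))
```

```text
(no output)
```

View pics/topc.png

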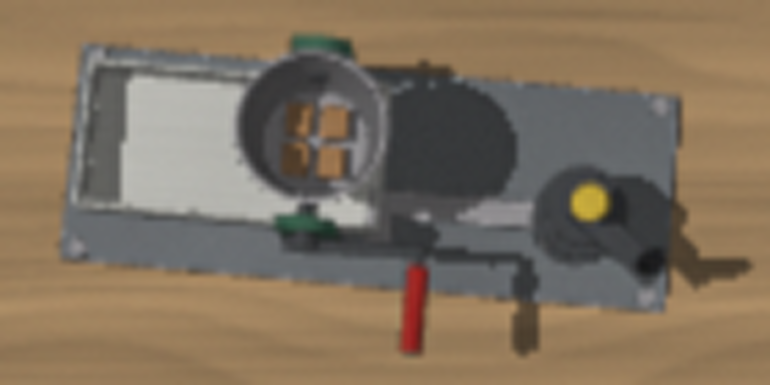

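View pics/sidec.png

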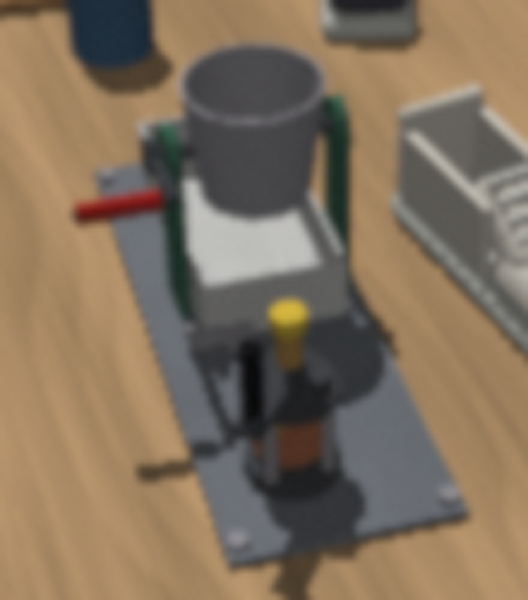

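Top crop: red grip centre (413,310), yellow head (590,202), black grip top (652,262), and four lugs in the pot. Side crop: red grip centre (120,206), black grip from (250,343) to (252,422), yellow head top (288,306). Next I'll triangulate these and fit the stand pose.

```bash
cat > h.py <<'E'
import cv2,numpy as np
from cell import ctrl
from scipy.spatial.transform import Rotation as Ro
from scipy.optimize import least_squares
C={n:ctrl.calibration(n) for n in("side","top")}
K=lambda n:np.array([[C[n]["fx"],0,C[n]["cx"]],[0,C[n]["fy"],C[n]["cy"]],[0,0,1]])
def proj(n,P): return cv2.projectPoints(np.array(P,float).reshape(-1,1,3),np.array(C[n]["rvec"]),np.array(C[n]["tvec"]),K(n),None)[0].reshape(-1,2)
def tri(a,b):
    Ps=[K(n)@np.c_[cv2.Rodrigues(np.array(C[n]["rvec"]))[0],np.array(C[n]["tvec"]).reshape(3)] for n in("side","top")]
    X=cv2.triangulatePoints(*Ps,np.array(a,float),np.array(b,float)).ravel();return X[:3]/X[3]
sc=lambda u,v:(265+u/4.8-.4,150+v/4.8-.4)
tc=lambda u,v:(245+u/5.5-.4,175+v/5.5-.4)
def st(p,pts):
    c,s=np.cos(p[2]),np.sin(p[2]);P=np.atleast_2d(np.array(pts,float))
    return np.c_[p[0]+c*P[:,0]-s*P[:,1],p[1]+s*P[:,0]+c*P[:,1],P[:,2]]
E
python3 - <<'E'
from h import *
print("red",tri(sc(120,206),tc(413,310)),"yellow",tri(sc(288,308),tc(590,202)),"black top",tri(sc(250,346),tc(652,262)))
def pts(p):
    a=p[3];w=[-30+60*np.cos(a),-200+60*np.sin(a)]
    return st(p,[[-118,-82,171],[-30,-200,p[4]],[*w,168.5],[*w,139.5],[0,0,150]])
# pot rim centre etc.
obs=[("top",0,tc(413,310)),("side",0,sc(120,206)),("top",1,tc(590,202)),("side",1,sc(288,308)),("top",2,tc(652,262)),("side",3,sc(252,383))]
f=lambda p:np.concatenate([proj(n,pts(p)[i])[0]-o for n,i,o in obs])
x0=tri(sc(120,206),tc(413,310))
r=least_squares(f,[x0[0]+118,x0[1]+82,-.08,-2,148],loss="soft_l1")
print(r.x.round(3),r.fun.reshape(-1,2).round(2));print(pts(r.x).round(1))
i=st(r.x,[[85,-270,8],[-85,-270,8]])
q=[tc(680,97),tc(663,310),tc(62,260),tc(87,45)]
for b in([85,-270,8],[-85,-270,8],[-85,200,8],[85,200,8]):print(b,proj("top",st(r.x,[b])))
print(np.round(q,1))
E
```

```text
red [462.28828327  -6.25637964 169.57426796] yellow [ 538.61443149 -131.80871529  151.18713244] black top [ 496.08120225 -173.68910411  165.4615342 ]
[ 5.87421e+02  6.35240e+01 -9.80000e-02 -2.25400e+00  1.51840e+02] [[ 0.07  0.14]
 [ 0.   -0.29]
 [ 0.15  0.4 ]
 [ 0.27 -0.03]
 [ 0.49 -0.02]
 [-0.09 -0.94]]
[[ 462.    -6.6  171. ]
 [ 538.1 -132.6  151.8]
 [ 495.8 -175.2  168.5]
 [ 495.8 -175.2  139.5]
 [ 587.4   63.5  150. ]]
[85, -270, 8] [[367.62064667 190.1101284 ]]
[-85, -270, 8] [[364.4418183  229.57483422]]
[-85, 200, 8] [[254.25281168 219.03219282]]
[85, 200, 8] [[258.81483298 179.82977943]]
[[368.2 192.2]
 [365.1 231. ]
 [255.9 221.9]
 [260.4 182.8]]
```

```bash
cat >> h.py <<'E'
S=[587.4,63.5,-0.095]
def go(*targets,stand=True):
    s=ctrl.read_state();T=Ro.from_euler("xyz",s["tool_rot"]).as_matrix();p=np.array(s["eef_pos"])
    print("t",s["clock"],"yaw",s["tool_rot"],"pos",p.round(1),"w",s["width"],s["gripper_force"],"F",np.round(s["force"],1))
    for t in targets:
        t=st(S,t)[0] if stand else np.array(t,float); print((T.T@(t-p)).round(1),t.round(1)); p=t
E
python3 nudge.py '[[0,0,-10,0,0,-0.098,50],[0,0,-20,0,0,-0.098,50]]'
python3 -c "
from h import *
go([-190,200,270],[-123,-82,260],[-123,-82,152])"
```

```text
clock: 0.3
eef_pos: [185.2, 621.4, 259.4]
tool_rot: [-3.137, -0.001, 3.052]
force: [-0.8, 0.5, 0.1]
width: 58.8
gripper_force: 0.0
t 0.3 yaw [-3.13656878e+00 -6.92196980e-04  3.05196984e+00] pos [185.2 621.4 259.4] w 58.84180180897572 0.0 F [-0.8  0.5  0.1]
[-261.6 -318.7   -9.2] [417.2 280.6 270. ]
[ -65.5 -282.3   11.4] [457.2  -6.5 260. ]
[-1.00e-01  5.00e-01  1.08e+02] [457.2  -6.5 152. ]
```

```bash
python3 nudge.py '[[-22,-26,-1,0,0,0,50],[-22,-26,-1,0,0,0,50],[-22,-26,-1,0,0,0,50],[-22,-26,-1,0,0,0,50],[-22,-26,-1,0,0,0,50],[-22,-26,-1,0,0,0,50],[-22,-26,-1,0,0,0,50],[-22,-26,-1,0,0,0,50],[-22,-26,-1,0,0,0,50],[-22,-26,-1,0,0,0,50],[-22,-26,0,0,0,0,50],[-22,-26,0,0,0,0,50]]'
python3 nudge.py '[[-6,-28,0,0,0,0,50],[-6,-28,0,0,0,0,50],[-6,-28,0,0,0,0,50],[-6,-28,0,0,0,0,50],[-6,-28,0,0,0,0,50],[-6,-28,0,0,0,0,50],[-6,-28,0,0,0,0,50],[-6,-28,0,0,0,0,50],[-6,-28,0,0,0,0,50],[-6,-28,0,0,0,0,50],[0,0,0,0,0,0,50]]'
python3 -c "
from h import *
go([-123,-82,260],[-123,-82,152])"
```

```text
clock: 1.5
eef_pos: [419.8, 286.2, 271.1]
tool_rot: [-3.141, -0.0, 3.048]
force: [-0.0, -0.3, 0.3]
width: 49.7
gripper_force: 0.0
clock: 2.6
eef_pos: [452.8, -1.1, 271.2]
tool_rot: [-3.139, -0.0, 3.041]
force: [0.1, 0.0, -0.0]
width: 50.0
gripper_force: 0.0
t 2.6 yaw [-3.13945357e+00 -1.92440939e-05  3.04111893e+00] pos [452.8  -1.1 271.2] w 49.972259664027916 0.0 F [ 0.1  0.  -0. ]
[-4.9 -4.9 11.2] [457.2  -6.5 260. ]
[ -0.    0.2 108. ] [457.2  -6.5 152. ]
```

```bash
python3 nudge.py '[[-5,-5,10,0,0,0,50],[0,0,22,0,0,0,50],[0,0,22,0,0,0,50],[0,0,22,0,0,0,50],[0,0,22,0,0,0,50],[0,0,20,0,0,0,50],[0,0,0,0,0,0,50]]'
python3 - <<'E'
from h import *
go([-123,-82,152])
for n in("side","top"):
    im=ctrl.get_image(n);a=im[140:265,225:385] if n=="top" else im[110:235,225:385]
    cv2.imwrite(f"pics/{n}1.png",a)
cv2.imwrite("pics/g1.png",np.vstack([cv2.resize(cv2.imread(f"pics/{n}1.png"),None,fx=2.4*1.0,fy=2.4,interpolation=cv2.INTER_CUBIC) for n in("side","top")]))
E
```

```text
clock: 3.3
eef_pos: [455.3, -1.2, 150.6]
tool_rot: [-3.141, -0.006, 3.05]
force: [-0.3, -0.5, 0.1]
width: 50.1
gripper_force: 0.0
t 3.3 yaw [-3.14126304 -0.00601361  3.04969902] pos [455.3  -1.2 150.6] w 50.052466401994124 0.0 F [-0.3 -0.5  0.1]
[-2.3 -5.  -1.4] [457.2  -6.5 152. ]
```

View pics/g1.png

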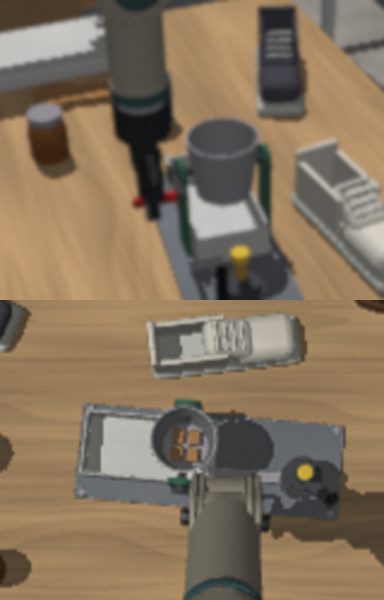

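The fingers straddle the red sleeve: in the side panel they are at (150,180), with red showing on both sides at (138,202) and (168,196). Closing now.

```bash
python3 nudge.py '[[-2,-4,0,0,0,0,50],[0,0,0,0,0,0,10],[0,0,0,0,0,0,10],[0,0,0,0,0,0,10],[0,0,0,0,0,0,10],[0,0,0,0,0,0,10],[0,0,0,0,0,0,10]]'
python3 - <<'E'
from h import *
go([-123,-82,152])
L=np.radians(-76)+np.arange(0,28)*.1
y=85*np.sin(L);z=85*np.cos(L)
print([[0,round(a,1),round(-b,1)] for a,b in zip(np.diff(y),np.diff(z))])
E
```

```text
clock: 4.1
eef_pos: [459.3, -7.4, 153.7]
tool_rot: [-3.141, 0.001, 3.047]
force: [-0.7, -4.7, 4.8]
width: 14.1
gripper_force: 58.8
t 4.1 yaw [-3.14081190e+00  9.98856184e-04  3.04703518e+00] pos [459.3  -7.4 153.7] w 14.111785415507773 58.76070320606232 F [-0.7 -4.7  4.8]
[2.2 0.7 1.7] [457.2  -6.5 152. ]
[[0, np.float64(2.5), np.float64(-8.1)], [0, np.float64(3.3), np.float64(-7.8)], [0, np.float64(4.0), np.float64(-7.5)], [0, np.float64(4.8), np.float64(-7.0)], [0, np.float64(5.4), np.float64(-6.5)], [0, np.float64(6.1), np.float64(-6.0)], [0, np.float64(6.6), np.float64(-5.3)], [0, np.float64(7.1), np.float64(-4.6)], [0, np.float64(7.6), np.float64(-3.9)], [0, np.float64(7.9), np.float64(-3.1)], [0, np.float64(8.2), np.float64(-2.3)], [0, np.float64(8.4), np.float64(-1.5)], [0, np.float64(8.5), np.float64(-0.6)], [0, np.float64(8.5), np.float64(0.2)], [0, np.float64(8.4), np.float64(1.0)], [0, np.float64(8.3), np.float64(1.9)], [0, np.float64(8.1), np.float64(2.7)], [0, np.float64(7.7), np.float64(3.5)], [0, np.float64(7.4), np.float64(4.2)], [0, np.float64(6.9), np.float64(5.0)], [0, np.float64(6.4), np.float64(5.6)], [0, np.float64(5.8), np.float64(6.2)], [0, np.float64(5.1), np.float64(6.8)], [0, np.float64(4.4), np.float64(7.3)], [0, np.float64(3.7), np.float64(7.7)], [0, np.float64(2.9), np.float64(8.0)], [0, np.float64(2.1), np.float64(8.2)]]
```

```bash
python3 nudge.py '[[0,2.5,-8.1,0,0,0,10],[0,3.3,-7.8,0,0,0,10],[0,4,-7.5,0,0,0,10],[0,4.8,-7,0,0,0,10],[0,5.4,-6.5,0,0,0,10],[0,6.1,-6,0,0,0,10],[0,6.6,-5.3,0,0,0,10],[0,7.1,-4.6,0,0,0,10]]'
python3 - <<'E'
from h import *
t=np.radians(-76)+.8
go([-123,85*np.sin(t),150-19+85*np.cos(t)])
E
```

```text
clock: 4.9
eef_pos: [462.9, 32.1, 206.6]
tool_rot: [-3.14, 0.001, 3.047]
force: [0.0, -4.8, 2.6]
width: 14.2
gripper_force: 59.1
t 4.9 yaw [-3.14018003e+00  6.93916904e-04  3.04684622e+00] pos [462.9  32.1 206.6] w 14.187993656224549 59.104288816452026 F [ 0.  -4.8  2.6]
[2.1 0.4 2.1] [460.9  32.7 204.5]
```

```bash
python3 nudge.py '[[0,7.6,-3.9,0,0,0,10],[0,7.9,-3.1,0,0,0,10],[0,8.2,-2.3,0,0,0,10],[0,8.4,-1.5,0,0,0,10],[0,8.5,-0.6,0,0,0,10],[0,8.5,0.2,0,0,0,10],[0,8.4,1,0,0,0,10],[0,8.3,1.9,0,0,0,10],[0,8.1,2.7,0,0,0,10]]'
python3 nudge.py '[[0,7.7,3.5,0,0,0,10],[0,7.4,4.2,0,0,0,10],[0,6.9,5,0,0,0,10],[0,6.4,5.6,0,0,0,10],[0,5.8,6.2,0,0,0,10],[0,5.1,6.8,0,0,0,10],[0,4.4,7.3,0,0,0,10],[0,3.7,7.7,0,0,0,10],[0,2.9,8,0,0,0,10],[0,1,4,0,0,0,10],[0,0,0,0,0,0,10],[0,0,0,0,0,0,10]]'
python3 - <<'E'
from h import *
t=np.radians(-76)+2.65
go([-123,85*np.sin(t),150-19+85*np.cos(t)])
im=[ctrl.get_image(n) for n in("side","top")]
im=[im[0][125:245,225:385],im[1][155:255,225:385]]
cv2.imwrite("pics/g2.png",np.vstack([cv2.resize(a,None,fx=2.7,fy=2.7,interpolation=cv2.INTER_CUBIC) for a in im]))
E
```

```text
clock: 5.8
eef_pos: [469.9, 107.6, 211.6]
tool_rot: [3.141, 0.0, 3.048]
force: [0.8, -3.2, 1.8]
width: 13.7
gripper_force: 58.9
clock: 7.0
eef_pos: [474.4, 157.2, 152.5]
tool_rot: [-3.14, -0.001, 3.047]
force: [2.9, -4.1, -3.4]
width: 13.9
gripper_force: 58.7
t 7.0 yaw [-3.14048137e+00 -6.35157895e-04  3.04696446e+00] pos [474.4 157.2 152.5] w 13.86112023991208 58.665602803230286 F [ 2.9 -4.1 -3.4]
[ 1.6 -0.1  0.6] [472.8 157.2 151.8]
```

View pics/g2.png

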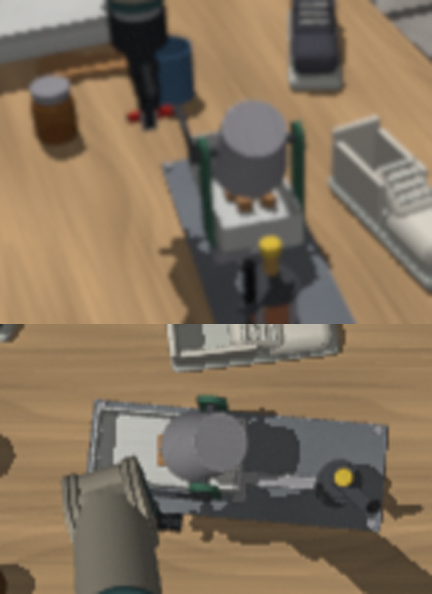

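The pot is over and the lugs are in the tray: three show in the side panel at (228,190), (243,203) and (268,201), and one edge shows in the top panel at (162,450). The brake parts are untouched. Swinging back.

```bash
python3 nudge.py '[[0,0,0,0,0,0,10],[0,0,0,0,0,0,10],[0,0,0,0,0,0,10],[0,-1,-4,0,0,0,10],[0,-2.9,-8,0,0,0,10],[0,-3.7,-7.7,0,0,0,10],[0,-4.4,-7.3,0,0,0,10],[0,-5.1,-6.8,0,0,0,10],[0,-5.8,-6.2,0,0,0,10],[0,-6.4,-5.6,0,0,0,10],[0,-6.9,-5,0,0,0,10],[0,-7.4,-4.2,0,0,0,10]]'
python3 nudge.py '[[0,-7.7,-3.5,0,0,0,10],[0,-8.1,-2.7,0,0,0,10],[0,-8.3,-1.9,0,0,0,10],[0,-8.4,-1,0,0,0,10],[0,-8.5,-0.2,0,0,0,10],[0,-8.5,0.6,0,0,0,10],[0,-8.4,1.5,0,0,0,10],[0,-8.2,2.3,0,0,0,10],[0,-7.9,3.1,0,0,0,10],[0,-7.6,3.9,0,0,0,10]]'
python3 nudge.py '[[0,-7.1,4.6,0,0,0,10],[0,-6.6,5.3,0,0,0,10],[0,-6.1,6,0,0,0,10],[0,-5.4,6.5,0,0,0,10],[0,-4.8,7,0,0,0,10],[0,-4,7.5,0,0,0,10],[0,-3.3,7.8,0,0,0,10],[0,-2.5,8.1,0,0,0,10],[0,-0.5,2,0,0,0,10],[0,0,0,0,0,0,10],[0,0,0,0,0,0,10],[0,0,0,0,0,0,10]]'
python3 - <<'E'
from h import *
go([-123,-82,152])
im=[ctrl.get_image(n) for n in("side","top")]
im=[im[0][125:245,225:385],im[1][155:255,225:385]]
cv2.imwrite("pics/g3.png",np.vstack([cv2.resize(a,None,fx=2.7,fy=2.7,interpolation=cv2.INTER_CUBIC) for a in im]))
E
```

```text
clock: 8.3
eef_pos: [470.5, 114.4, 208.5]
tool_rot: [3.141, 0.0, 3.048]
force: [4.4, -2.5, -7.3]
width: 14.2
gripper_force: 58.5
clock: 9.3
eef_pos: [462.9, 31.9, 206.5]
tool_rot: [-3.141, 0.001, 3.047]
force: [2.5, -1.1, 3.4]
width: 14.2
gripper_force: 59.3
clock: 10.5
eef_pos: [459.3, -7.4, 153.2]
tool_rot: [3.141, 0.002, 3.047]
force: [-2.8, -3.2, 28.5]
width: 14.2
gripper_force: 62.4
t 10.5 yaw [3.14120047e+00 1.80438776e-03 3.04712991e+00] pos [459.3  -7.4 153.2] w 14.239730900469905 62.37387299537659 F [-2.8 -3.2 28.5]
[2.2 0.8 1.2] [457.2  -6.5 152. ]
```

View pics/g3.png

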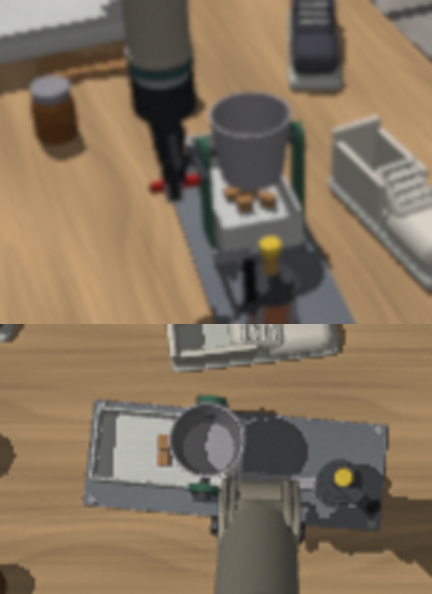

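The pot is upright at (250,140) in the side panel and empty at (208,440) in the top panel. Lugs sit in the tray at (233,192), (245,203) and (268,200) in the side panel and (163,442–457) in the top panel. I'll release the grip and go to the crank.

```bash
python3 nudge.py '[[0,0,0,0,0,0,45],[0,0,0,0,0,0,45],[0,0,0,0,0,0,45],[0,0,-20,0,0,0,45],[0,0,-30,0,0,0,45],[0,0,-30,0,0,0,45],[0,0,-20,0,0,0,45],[0,0,0,0,0,0,45]]'
python3 - <<'E'
from h import *
go([495.8,-175.2,240],[495.8,-175.2,130],stand=False)
t,s=ctrl.get_image("top"),ctrl.get_image("side")
def cen(im,m,box):
    x0,y0,x1,y1=box;w=m[y0:y1,x0:x1];y,x=np.nonzero(w);return (x.mean()+x0,y.mean()+y0,len(x)) if len(x) else None
for n,i,b in(("top",t,(330,195,385,235)),("side",s,(300,195,345,260))):
    h=cv2.cvtColor(i,cv2.COLOR_BGR2HSV)
    print(n,"yel",cen(i,cv2.inRange(h,(20,130,100),(35,255,255)),b),"blk",cen(i,cv2.inRange(i,(0,0,0),(25,25,25)),b))
h=cv2.cvtColor(s,cv2.COLOR_BGR2HSV);a=cv2.inRange(s,(0,0,0),(25,25,25))[195:260,300:345]
y,x=np.nonzero(a);print("side blk rows",y.min()+195,y.max()+195)
for q in((285.4,198.7),(285.4,204.3)):
    r=least_squares(lambda p:proj("top",[p[0],p[1],20])[0]-q,[600,100]).x;print(r,proj("side",[r[0],r[1],20]))
E
```

```text
clock: 11.4
eef_pos: [460.0, -6.6, 252.9]
tool_rot: [3.141, 0.003, 3.048]
force: [-0.5, 0.2, -0.8]
width: 45.1
gripper_force: 0.0
t 11.4 yaw [3.14061554 0.00333856 3.04822335] pos [460.   -6.6 252.9] w 45.12068887985954 0.0 F [-0.5  0.2 -0.8]
[ -51.4 -164.6   12.9] [ 495.8 -175.2  240. ]
[ 4.0e-01 -1.0e-01  1.1e+02] [ 495.8 -175.2  130. ]
top yel (np.float64(351.7714285714286), np.float64(211.42857142857142), 35) blk (np.float64(362.46153846153845), np.float64(222.3846153846154), 13)
side yel (np.float64(324.60869565217394), np.float64(215.69565217391303), 46) blk (np.float64(317.06666666666666), np.float64(228.51111111111112), 45)
side blk rows 221 236
[607.64788417 138.15131501] [[317.41305571 194.3071567 ]]
[583.67971887 137.95673752] [[311.63494255 195.74881091]]
```

```bash
python3 nudge.py '[[-8,-27,0,0,0,0,40],[-8,-27,0,0,0,0,40],[-8,-27,0,0,0,0,40],[-9,-28,0,0,0,0,40],[-9,-28,0,0,0,0,40],[-9,-28,0,0,0,0,40],[0,0,20,0,0,0,40],[0,0,20,0,0,0,40],[0,0,0,0,0,0,40]]'
python3 - <<'E'
from h import *
go([495.8,-175.2,130],stand=False)
E
```

```text
clock: 12.4
eef_pos: [491.2, -175.0, 207.3]
tool_rot: [3.14, -0.009, 3.047]
force: [0.5, 0.8, -0.8]
width: 40.1
gripper_force: 0.0
t 12.4 yaw [ 3.13965133 -0.00892009  3.04737653] pos [ 491.2 -175.   207.3] w 40.09607445611957 0.0 F [ 0.5  0.8 -0.8]
[-5.3  0.1 77.3] [ 495.8 -175.2  130. ]
```

```bash
python3 nudge.py '[[-4,0,12,0,0,0,40],[0,0,20,0,0,0,40],[0,0,20,0,0,0,40],[0,0,15,0,0,0,40],[0,0,10,0,0,0,40],[0,0,0,0,0,0,40],[0,0,0,0,0,0,10],[0,0,0,0,0,0,10],[0,0,0,0,0,0,10],[0,0,0,0,0,0,10],[0,0,0,0,0,0,10]]'
python3 - <<'E'
from h import *
go([495.8,-175.2,130],stand=False)
im=[ctrl.get_image(n) for n in("side","top")]
im=[im[0][155:275,245:405],im[1][155:255,265:425]]
cv2.imwrite("pics/g4.png",np.vstack([cv2.resize(a,None,fx=2.7,fy=2.7,interpolation=cv2.INTER_CUBIC) for a in im]))
E
```

```text
clock: 13.5
eef_pos: [499.0, -176.5, 135.1]
tool_rot: [-3.141, 0.002, 3.048]
force: [0.6, 0.5, 4.6]
width: 14.5
gripper_force: 58.6
t 13.5 yaw [-3.14139937e+00  1.93052751e-03  3.04784087e+00] pos [ 499.  -176.5  135.1] w 14.54132379402464 58.55319678783417 F [0.6 0.5 4.6]
[3.3 1.  5.1] [ 495.8 -175.2  130. ]
```

View pics/g4.png

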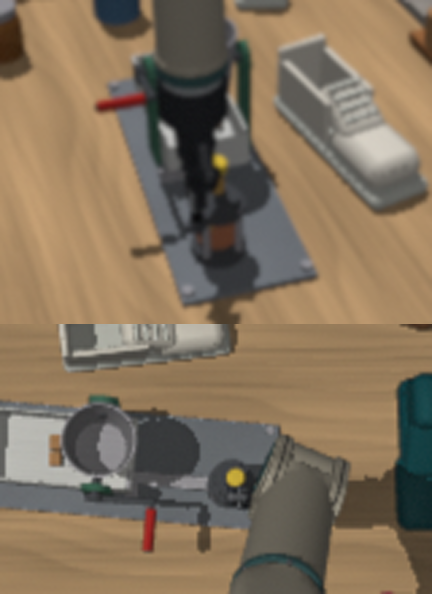

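The fingers hold the black sleeve at (200,190) in the side panel. The yellow head shows at (220,162) in the side panel and (235,477) in the top panel, and the pot is upright. Now computing the circle rows in the tool's axes.

```bash
cat >> h.py <<'E'
A=np.array([538.3,-132.3])
def ang():
    p=np.array(ctrl.read_state()["eef_pos"])[:2]-A;return np.arctan2(p[1],p[0])+.095,np.hypot(*p)
def arc(a0,d,n):
    a=a0+d*np.arange(n+1);P=60*np.c_[-np.cos(a),np.sin(a)];return np.diff(P,axis=0).round(1).tolist()
def yel(n="side"):
    i=ctrl.get_image(n);b=(300,195,345,235) if n=="side" else (335,195,370,225)
    m=cv2.inRange(cv2.cvtColor(i,cv2.COLOR_BGR2HSV),(20,130,60),(35,255,255))[b[1]:b[3],b[0]:b[2]];y,x=np.nonzero(m)
    return (round(x.mean()+b[0],2),round(y.mean()+b[1],2),y.min()+b[1],y.max()+b[1],len(x)) if len(x) else None
E
python3 -c "
from h import *
print(ang(),yel(),yel('top'));print(arc(-2.2,.15,8))
for h in(0,6,9,12):print(h,proj('side',[[*A,142+h],[*A,128+h]]).round(1).tolist())"
```

```text
(np.float64(-2.2026826511475153), np.float64(59.11782204480677)) (np.float64(325.84), np.float64(215.13), np.int64(212), np.int64(219), 31) (np.float64(352.0), np.float64(211.41), np.int64(208), np.int64(214), 39)
[[-7.6, -4.7], [-8.3, -3.5], [-8.7, -2.3], [-8.9, -0.9], [-9.0, 0.4], [-8.8, 1.7], [-8.5, 3.0], [-7.9, 4.3]]
0 [[325.0, 216.1], [325.1, 219.4]]
6 [[324.9, 214.6], [325.0, 218.0]]
9 [[324.9, 213.9], [325.0, 217.3]]
12 [[324.9, 213.1], [325.0, 216.5]]
```

```bash
python3 nudge.py '[[-7.6,-4.7,0,0,0,0,10],[-8.3,-3.5,0,0,0,0,10],[-8.7,-2.3,0,0,0,0,10],[-8.9,-0.9,0,0,0,0,10],[-9,0.4,0,0,0,0,10],[-8.8,1.7,0,0,0,0,10],[-8.5,3,0,0,0,0,10],[0,0,0,0,0,0,10]]'
python3 -c "
from h import *
print(ang(),yel(),yel('top'));print(arc(-1.15,.1,20))"
```

```text
clock: 14.5
eef_pos: [559.3, -189.9, 135.1]
tool_rot: [-3.139, 0.004, 3.048]
force: [1.8, -4.0, 4.6]
width: 14.3
gripper_force: 58.6
(np.float64(-1.1255021093804285), np.float64(61.337267638942045)) (np.float64(324.73), np.float64(215.8), np.int64(212), np.int64(220), 56) (np.float64(352.0), np.float64(211.41), np.int64(208), np.int64(214), 39)
[[-5.3, 2.7], [-5.0, 3.2], [-4.7, 3.7], [-4.3, 4.2], [-3.9, 4.6], [-3.4, 4.9], [-2.9, 5.3], [-2.3, 5.5], [-1.8, 5.7], [-1.2, 5.9], [-0.6, 6.0], [0.0, 6.0], [0.6, 6.0], [1.2, 5.9], [1.8, 5.7], [2.3, 5.5], [2.9, 5.3], [3.4, 4.9], [3.9, 4.6], [4.3, 4.2]]
```

```bash
python3 nudge.py '[[-5.3,2.7,0,0,0,0,10],[-5,3.2,0,0,0,0,10],[-4.7,3.7,0,0,0,0,10],[0,0,0,0,0,0,10]]'|tail -3; python3 -c "
from h import *
print(ang(),yel())"
python3 nudge.py '[[-4.3,4.2,0,0,0,0,10],[-3.9,4.6,0,0,0,0,10],[0,0,0,0,0,0,10]]'|grep force; python3 -c "
from h import *
print(ang(),yel())"
```

```text
force: [4.0, -4.8, 4.0]
width: 14.5
gripper_force: 58.7
(np.float64(-0.8402445037704098), np.float64(61.70175866249749)) (np.float64(324.72), np.float64(215.6), np.int64(212), np.int64(220), 57)
force: [5.1, -3.8, 3.0]
gripper_force: 58.6
(np.float64(-0.6329638571807419), np.float64(61.92559557486156)) (np.float64(324.7), np.float64(215.6), np.int64(212), np.int64(220), 57)
```

```bash
python3 nudge.py '[[-3.4,4.9,0,0,0,0,10],[-2.9,5.3,0,0,0,0,10],[0,0,0,0,0,0,10]]'|grep force; python3 -c "
from h import *
print(ang(),yel())"
```

```text
force: [5.9, -3.4, 2.7]
gripper_force: 58.5
(np.float64(-0.4260103233360588), np.float64(62.110523567220255)) (np.float64(324.64), np.float64(218.45), np.int64(215), np.int64(223), 56)
```

```bash
python3 nudge.py '[[-2.3,5.5,0,0,0,0,10],[-1.8,5.7,0,0,0,0,10],[0,0,0,0,0,0,10]]'|grep force; python3 -c "
from h import *
print(ang(),yel())"
```

```text
force: [7.3, -0.5, 3.9]
gripper_force: 58.6
(np.float64(-0.22156165860974394), np.float64(62.15905997199101)) (np.float64(324.6), np.float64(218.33), np.int64(214), np.int64(223), 58)
```

The head fell 2.85 px (about 12 mm) between -0.63 and -0.43 rad, so the bolt has dropped. Drop angle is about -0.53. Forward target is about -6.8.

```bash
cat >> h.py <<'E'
A=np.array([540.2,-132.9])
E
python3 -c "
from h import *
a,r=ang();print(a,r);print(arc(a,-.15,44))"
```

```text
-0.22243647947254772 60.177946329432274
[[2.6, -8.6], [3.9, -8.1], [5.1, -7.4], [6.1, -6.6], [7.0, -5.6], [7.8, -4.5], [8.4, -3.3], [8.8, -2.0], [9.0, -0.7], [9.0, 0.7], [8.8, 2.0], [8.4, 3.3], [7.8, 4.5], [7.0, 5.6], [6.1, 6.6], [5.0, 7.5], [3.9, 8.1], [2.6, 8.6], [1.3, 8.9], [-0.1, 9.0], [-1.4, 8.9], [-2.7, 8.6], [-4.0, 8.1], [-5.1, 7.4], [-6.2, 6.5], [-7.1, 5.5], [-7.8, 4.4], [-8.4, 3.2], [-8.8, 1.9], [-9.0, 0.6], [-9.0, -0.8], [-8.7, -2.1], [-8.3, -3.4], [-7.7, -4.6], [-7.0, -5.7], [-6.0, -6.7], [-5.0, -7.5], [-3.8, -8.2], [-2.5, -8.6], [-1.2, -8.9], [0.1, -9.0], [1.5, -8.9], [2.8, -8.6], [4.0, -8.0]]
```

```bash
python3 nudge.py '[[2.6,-8.6,0,0,0,0,10],[3.9,-8.1,0,0,0,0,10],[5.1,-7.4,0,0,0,0,10],[6.1,-6.6,0,0,0,0,10],[7,-5.6,0,0,0,0,10],[7.8,-4.5,0,0,0,0,10],[8.4,-3.3,0,0,0,0,10],[8.8,-2,0,0,0,0,10],[9,-0.7,0,0,0,0,10],[9,0.7,0,0,0,0,10],[8.8,2,0,0,0,0,10]]'; python3 -c "
from h import *
print(ang())"
```

```text
clock: 17.2
eef_pos: [514.1, -187.1, 135.0]
tool_rot: [3.14, 0.001, 3.048]
force: [3.5, 2.8, 7.3]
width: 14.4
gripper_force: 58.9
(np.float64(-1.92504096560922), np.float64(60.124563658929006))
```

```bash
python3 nudge.py '[[8.4,3.3,0,0,0,0,10],[7.8,4.5,0,0,0,0,10],[7,5.6,0,0,0,0,10],[6.1,6.6,0,0,0,0,10],[5,7.5,0,0,0,0,10],[3.9,8.1,0,0,0,0,10],[2.6,8.6,0,0,0,0,10],[1.3,8.9,0,0,0,0,10],[-0.1,9,0,0,0,0,10],[-1.4,8.9,0,0,0,0,10],[-2.7,8.6,0,0,0,0,10]]'; python3 -c "
from h import *
print(ang())"
```

```text
clock: 18.3
eef_pos: [486.4, -106.4, 135.0]
tool_rot: [-3.14, 0.006, 3.047]
force: [5.8, -4.1, 2.2]
width: 14.1
gripper_force: 58.7
(np.float64(2.778871593602588), np.float64(59.919566580122584))
```

```bash
python3 nudge.py '[[-4,8.1,0,0,0,0,10],[-5.1,7.4,0,0,0,0,10],[-6.2,6.5,0,0,0,0,10],[-7.1,5.5,0,0,0,0,10],[-7.8,4.4,0,0,0,0,10],[-8.4,3.2,0,0,0,0,10],[-8.8,1.9,0,0,0,0,10],[-9,0.6,0,0,0,0,10],[-9,-0.8,0,0,0,0,10],[-8.7,-2.1,0,0,0,0,10],[-8.3,-3.4,0,0,0,0,10]]'; python3 -c "
from h import *
print(ang())"
```

```text
clock: 19.4
eef_pos: [568.6, -80.0, 135.0]
tool_rot: [3.139, -0.001, 3.049]
force: [-0.0, 3.3, 9.8]
width: 14.5
gripper_force: 59.4
(np.float64(1.1731651323870058), np.float64(60.02028897110189))
```

```bash
python3 nudge.py '[[-7.7,-4.6,0,0,0,0,10],[-7,-5.7,0,0,0,0,10],[-6,-6.7,0,0,0,0,10],[-5,-7.5,0,0,0,0,10],[-3.8,-8.2,0,0,0,0,10],[-2.5,-8.6,0,0,0,0,10],[-1.2,-8.9,0,0,0,0,10],[0.1,-9,0,0,0,0,10],[1.5,-8.9,0,0,0,0,10],[2.8,-8.6,0,0,0,0,10],[4,-8,0,0,0,0,10],[0,0,0,0,0,0,10]]'; python3 nudge.py '[[0,0,0,0,0,0,10],[0,0,0,0,0,0,10],[0,0,0,0,0,0,10]]'
python3 - <<'E'
from h import *
print(ang(),yel())
im=[ctrl.get_image(n) for n in("side","top")]
im=[im[0][125:260,225:385],im[1][155:240,225:385]]
cv2.imwrite("pics/g5.png",np.vstack([cv2.resize(a,None,fx=2.7,fy=2.7,interpolation=cv2.INTER_CUBIC) for a in im]))
E
```

```text
clock: 20.6
eef_pos: [586.1, -171.8, 135.2]
tool_rot: [-3.139, 0.003, 3.045]
force: [3.6, -5.3, 4.2]
width: 14.6
gripper_force: 59.0
clock: 20.9
eef_pos: [586.6, -171.1, 135.2]
tool_rot: [-3.139, 0.004, 3.047]
force: [4.0, -4.6, 4.4]
width: 14.6
gripper_force: 59.0
(np.float64(-0.593213564432013), np.float64(60.13287462904751)) (np.float64(324.79), np.float64(221.19), np.int64(218), np.int64(225), 57)
```

View pics/g5.png

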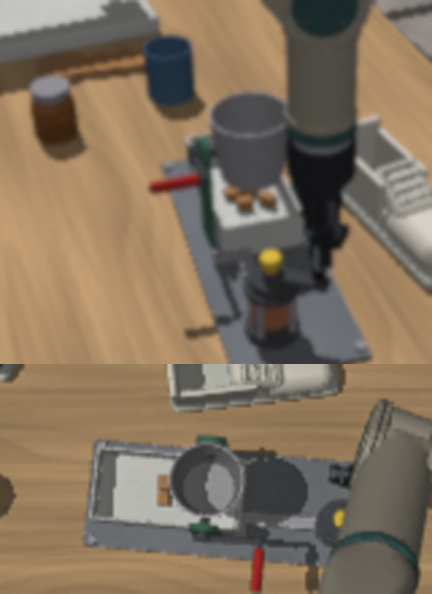

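The pot is upright at (250,140) and empty, and the lugs are in the tray. The yellow head at (271,260) sits 2.8 px (about 12 mm) below the drop level, and the fingers hold the sleeve with 59 N. Handing in.

```bash
python3 -c "
from cell import ctrl
print(ctrl.finish_job())"
```

```text
the job is handed in; nothing more can be done
None
```

I handed the job in at about 21 s and got no verdict back: the lugs are in the tray, the empty pot is upright, and the bolt dropped at about -0.53 rad and was then turned forward one turn (about 12 mm lower by camera), with the fingers still holding the crank grip at 59 N.

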